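Start up the roller test rig

ROBOT

A 7-joint arm with a two-finger parallel gripper is mounted at the origin on the work surface. World frame = base frame: x ahead of the robot, y to its left, z up, the work surface at z = 0. Lengths are in m, angles in degrees, forces in N, time in s.
With the tool pointing down it reaches from about 0.4 to 0.9 m from the base axis. Payload 5.5 kg.
Tool frame: the origin (TCP) lies at the very end of the fingers, on their centre line; the grasp point (between the pads) lies arm.grip_depth behind it (arm.grip_depth is the distance from the TCP to the grasp point, in m); z points along the fingers, y is the line along which they close (so a half turn about z gives the same grasp; the last joint's range is limited). The gripper opens to 85 mm and grips with 20 to 120 N. Pads are 22 mm wide; open, the fingers measure 114 mm over their backs; the gripper's body (76 mm by 85 mm) begins 54 mm behind the grasp point. The pads swing forward as they close: fully open they stand 13 mm farther back than shut.
Start: joints at [86.413, 28.699, -24.465, 88.831, 12.651, 65.22, -12.049], TCP at [0.208, -0.616, 0.231] pointing down, gripper open.
Joint ranges: [-164.97, 164.97], [-17.58, 116.51], [-87.97, 89.64], [11.32, 138.91], [-80.73, 260.73], [10.89, 115.49], [-147.41, 147.41]. Speed limits (degrees/s): [147.25, 147.25, 180, 180, 180, 180, 180].

INTERFACE

Orientations are given as [roll, pitch, yaw] about the fixed x, y, z axes, in that order (R = Rz(yaw) Ry(pitch) Rx(roll)).
In Python, from cell import arm gives the robot as it stands.
- The arm moves only by the tool jog_arm, never from a script. Its argument "series" is a list of rows, each an object of numbers: "fingers": the gripper command: -1 is shut, 1 is fully open, values between are in proportion; "x", "y", "z": the shift along the world's x, y, z each as a share of 0.8 m, from -1 to 1; "spin": the turn about the world's z as a share of 30 degrees, from -1 to 1. A call has 1 to 20 rows; each row is the pose to reach, as a shift and turn from the pose commanded when the call began; what a row does not reach only later rows make up. A row lasts 1/8 s, in which the tool goes at most 62.5 mm and 10.7 degrees, less where a joint would pass 70% of its speed; a pose out of reach is approached as far as the arm can. A call with a number of a shift or a turn outside -1 to 1 is refused whole. A call with a gripper value outside its range is refused whole. The fingers move at their own pace and stop on an object; "squeeze" is the grip in N (left out, the last holds). Time passes only in rows, so rows that repeat a pose let the fingers close. It gives the time, the measured TCP pose, the force, the opening and the grip force at its end, in the units of the state.
- arm.read_state(): the state, without advancing time (a new reading comes with each control period).
- arm.capture(name): name is "scene" or "top" or "wrist"; returns a dict with "img" (480x640x3 uint8, blue, green, red), "z_map" (480x640 float32, m along the optical axis (not along the pixel's ray), 0 where there is no reading), "K" (3x3 intrinsics, pixels), "view" (4x4, takes a point from world to camera coordinates); the wrist camera has in their place "hand_eye" (4x4, takes a point from camera to tool coordinates, whose origin is the TCP and whose axes are the flange's). Camera axes: x right, y up, looking along -z (the intrinsics and any distortion apply to the point x, -y, -z); pixel columns grow to the right and rows downward; lengths in m; the calibration is good to about 2 mm. A picture is of the moment at which its call begins: read the wrist's pose just before it.
- arm.hand_in(): hands the job in; it is judged then, once.
Trained networks look in a picture, given as the dict that the camera call returned (one of the last four; its "shot" number tells which), for a name from the list of things; names that differ only in an ending like _2 or _b are one class to them, and where a whole thing is asked for, a point or a joint stands for the part that bears it (a point fixed in the world has none). Each returns a list of dicts, best first, with "p" (0 to 1); they miss things now and then, are a little off and sometimes report something else, mostly with a low value. They report only what shows in the picture. A call takes as long as a camera call.
- arm.trace(picture, thing): "region" (480x640 bool, what is visible of it) and "position" ([column, row] as shares, 0 to 1, of the picture: columns of its width, rows of its height, amid what is visible of it).
- arm.mark_of(picture, thing): "position" ([column, row] as shares, 0 to 1, of the picture: columns of its width, rows of its height: a listed point, or the origin of a listed thing).
The state is a dict: "t": time; "joints": joint angles; "dq": joint speeds; "tau": joint torques, N m; "eef_pos": TCP position; "orientation": TCP orientation; "ft_force": force on the tool from outside, world axes, zero at the start; "torque": the same for the moment, N m; "width": finger opening in m; "grip_force": force on a finger pad.
Only numpy, scipy, OpenCV 4.12 (cv2) and the standard library are available. Lean on these libraries where they do the work, as an engineer would, in place of code of your own. Each camera call takes 0.05 s, during which the arm holds its last target. There are 200 camera calls.

TASK

Start the roller rig with the closed fingertips: first press down the raised end of the rocker on the power box until it is fully over to on, then push the round enable button fully in so that it stays in, and then press the square start key well down and let it come up again. Do not press the long narrow jog key; do not lift or carry anything, and leave the boxes and the loose parts where they stand.

Things in the scene. Friction and masses are not known exactly. Their poses are not given: they have to be found in the camera images.
- power_box: grey metal power box, 130 mm (its x) by 90 mm (its y) by 60 mm high, bolted to the breadboard; origin: centre of its underside, z up. The rocker switch lies along its x axis on top, its pivot 5 mm to +x of the box's centre and 70 mm above the underside. Four dark vent slots at the -x end of the top, two 8 mm steel terminal stubs 54 mm to +x of the centre. The black breadboard under everything is 12 mm thick
- rocker_raised (a point): point on top of the raised half of the white rocker switch in a black surround (rocker 26 mm wide, two halves of 28 mm each meeting in a shallow V at the pivot); the point lies on the mid-line, 20 mm out from the pivot, and moves with the rocker. When off, this +x half slopes up at 0.4 rad (its outer edge 11 mm above the pivot) and the other half is level; when on, this half lies level at the pivot's height and the other stands up
- rocker (a joint): rocker angle: 0 = off, 0.4 rad = fully on (the half that stood up lies level). Pressing down on the raised half near its outer end takes 2 to 4 N; it stays where it is left
- enable_box: grey square push-button box, 74 x 74 x 50 mm (0.6 kg, stands loose on the breadboard; origin: centre of the underside; x and y parallel to its sides, z up); it carries the round enable button in the middle of its top
- enable_top (a point): centre of the top of the enable button: a round black mushroom button, 34 mm in diameter (flat middle 22 mm), 66.5 mm above the box's underside when out; moves with the button
- enable_button (a joint): enable button: 0 = out, 0.008 m = pressed fully in (straight down). A push latch: takes 3 N and stays in
- start_box: grey square push-button box, 74 x 74 x 50 mm (0.6 kg, stands loose on the breadboard; origin: centre of the underside; x and y parallel to its sides, z up); it carries the square start key in the middle of its top
- start_top (a point): centre of the flat top of the start key: a square black key, 30 x 30 mm, 64 mm above the box's underside when up; moves with the key
- start_key (a joint): start key: 0 = up, 0.006 m = fully down (straight down). Sprung: 1.4 N at first, 4 N at the bottom; comes up again by itself
- jog_box: grey square push-button box, 74 x 74 x 50 mm (0.6 kg, stands loose on the breadboard; origin: centre of the underside; x and y parallel to its sides, z up); it carries the long narrow jog key (not to be pressed) in the middle of its top
- jog_top (a point): centre of the top of the jog key: a long narrow black bar key, 13 x 50 mm (long along the box's y), 64 mm above the box's underside
- jog_key (a joint): jog key: 0 = up, 0.006 m = fully down; sprung like the start key
- coupling: bystander: loose upright aluminium shaft coupling, 25 mm in diameter, 34 mm high; origin: centre of its underside, z up
- spacer: bystander: loose upright brass spacer, 22 mm in diameter, 45 mm high; origin: centre of its underside, z up
- bearing: bystander: loose steel bearing ring lying flat, 26 mm in diameter, 12 mm high; origin: centre of its underside, z up
- motor: bystander: loose stepper motor standing shaft up, 42 x 42 mm, 62 mm high with its shaft; origin: centre of its underside, z up
- screwdriver: bystander: screwdriver, 170 mm long, lying across the robot's front; its x axis runs from handle to tip
- screw_jar: bystander: small clear jar with a black lid, 48 mm in diameter, 55 mm high; origin: centre of its underside, z up

How it is judged (in metres and radians):
On the way, in this order (a step that is already met when the one before it is completed fails the run):
1. the rocker is fully on (value of joint rocker above 0.32 rad), for 0.1 s.
2. the enable button is pushed in (value of joint enable_button above 0.006 m), for 0.1 s.
3. the start key is pressed down (value of joint start_key above 0.004 m), for 0.05 s.
At the end, for the whole second after the job is handed in: Rocker on (over 0.32 of 0.4 rad), enable button in (over 6 of 8 mm), start key and jog key up (within 1.5 mm), the three push-button boxes within 20 mm and the loose parts within 30 mm of where they began, all at rest (value of joint rocker above 0.32 rad and value of joint enable_button above 0.006 m and value of joint each of start_key, jog_key below 0.0015 m and distance of each of enable_box, start_box, jog_box from where it was at the start of the episode below 0.02 m and distance of each of coupling, spacer, bearing, motor, screwdriver, screw_jar from where it was at the start of the episode below 0.03 m and linear speed of each of enable_box, start_box, jog_box, coupling, spacer, bearing, motor, screwdriver, screw_jar below 0.02 m/s); the robot touches nothing.
It fails at once if the enable button is pushed in before the power is on (value of joint enable_button above 0.004 m and value of joint rocker below 0.28 rad).
It fails at once if the start key is pressed before the drive is enabled (value of joint start_key above 0.003 m and value of joint enable_button below 0.005 m).
It fails at once if the jog key is pressed (value of joint jog_key above 0.003 m).
It fails at once if a push-button box is lifted, carried, tipped or shoved away (distance of any of enable_box, start_box, jog_box from where it was at the start of the episode above 0.025 m or height (world z) of any of enable_box, start_box, jog_box above 0.022 m or angle between any of enable_box, start_box, jog_box's own z axis and vertical above 0.2 rad).
It fails at once if a loose part is lifted, knocked over or moved away (distance of any of coupling, spacer, bearing, motor, screwdriver, screw_jar from where it was at the start of the episode above 0.035 m or height (world z) of any of coupling, spacer, bearing, motor, screwdriver, screw_jar above 0.04 m or angle between any of coupling, spacer, bearing, motor, screw_jar's own z axis and vertical above 0.5 rad).
It also fails if it takes over 45 s, if anything falls off the work surface, if the arm or the gripper's body presses on something with over 40 N, if the wrist force passes 120 N, or if a joint passes its speed limit or range.

## Working session

There is one attempt and no reset: what is moved stays moved. The work goes in short steps, Python scripts to look and compute and a tool call to move; the robot and the scene stay as the last step left them, time stands still between calls to the robot, and variables do not carry over. Pictures are saved under pics/ and viewed, at most 10 in all, crops included, and the job is handed in when it is done.

Besides the shell and the picture viewer there is one more tool, called after ">>>" as name([rows], argument=value, ...), one row to a line, values as JSON. jog_arm: Moves the arm, as the interface text tells. Shift numbers are shares of 0.8 m and turn numbers shares of 30 degrees, none past 1 either way. Its arguments: {"type":"object","properties":{"series":{"type":"array"},"squeeze":{"type":"number"}},"required":["series"]}

```bash
mkdir -p pics
cat > h.py <<'E'
import numpy as np, cv2
from cell import arm
def world(c,col,row,z=None):
    """pixel -> world via depth, or via plane height z"""
    K=np.array(c["K"]);u=np.array([(col-K[0,2])/K[0,0],-(row-K[1,2])/K[1,1],-1.0])
    T=np.linalg.inv(np.array(c["view"]))
    o=T[:3,3];d=T[:3,:3]@u
    if z is None:
        r,q=int(round(row)),int(round(col)); w=c["z_map"][max(r-1,0):r+2,max(q-1,0):q+2]; w=w[w>0]
        return o+d*np.median(w) if len(w) else None
    return o+d*(z-o[2])/d[2]
E
python3 - <<'E'
from h import *
print({k:np.round(v,3).tolist() for k,v in arm.read_state().items()})
for n in ("top","scene"):
    c=arm.capture(n); cv2.imwrite(f"pics/{n}1.png",c["img"]); print(n,[k for k in c])
    for t in ["rocker_raised","power_box","enable_top","start_top","jog_top","enable_box","start_box","jog_box","motor","screw_jar","spacer","coupling","bearing","screwdriver"]:
        for m in arm.mark_of(c,t)[:2]:
            p=np.array(m["position"])*[640,480]; w=world(c,*p)
            print(t,round(m["p"],2),p.round(1),None if w is None else w.round(3))
E
```

```text
{'t': 0.0, 'joints': [86.413, 28.754, -24.452, 88.894, 12.65, 65.22, -12.049], 'dq': [0.074, -0.058, -0.014, 0.006, 0.099, 0.104, -0.041], 'tau': [0.0, -56.952, -5.816, -28.094, 0.011, 0.012, -0.0], 'eef_pos': [0.208, -0.615, 0.23], 'orientation': [-179.885, -0.004, 18.669], 'ft_force': [-0.409, -0.549, -0.161], 'torque': [0.009, 0.018, 0.02], 'grip_force': 0.0, 'width': 0.085}
top ['img', 'z_map', 'K', 'view', 'shot']
rocker_raised 0.87 [380.  211.4] [ 0.594 -0.118  0.088]
rocker_raised 0.18 [127.1 222. ] [0.57  0.329 0.077]
power_box 0.73 [375.5 227.3] [ 0.567 -0.111  0.079]
power_box 0.41 [311.4 272. ] [0.486 0.002 0.057]
enable_top 0.8 [124.3 222.2] [0.569 0.334 0.078]
enable_top 0.29 [135.9 230.9] [0.556 0.318 0.062]
start_top 0.86 [496.7 246.6] [ 0.536 -0.331  0.075]
jog_top 0.6 [242.9 252.3] [0.519 0.124 0.074]
enable_box 0.65 [138.  229.5] [0.558 0.315 0.061]
start_box 0.85 [486.9 244.4] [ 0.54  -0.317  0.064]
jog_box 0.63 [251.8 254.6] [0.515 0.109 0.07 ]
jog_box 0.29 [499.6 241.4] [ 0.545 -0.337  0.074]
motor 0.92 [275.6 145.2] [0.722 0.072 0.051]
screw_jar 0.87 [334.7 138.
[... 570 characters left out ...]
8  0.077]
start_top 0.41 [352.6 357.5] [0.755 0.071 0.053]
jog_top 0.63 [396.1 243.2] [0.525 0.134 0.069]
enable_box 0.81 [494.2 285.4] [0.595 0.312 0.064]
start_box 0.98 [160.2 244.3] [ 0.569 -0.309  0.063]
start_box 0.7 [285.6 355.9] [ 0.771 -0.038  0.069]
jog_box 0.66 [387.7 256. ] [0.551 0.12  0.064]
motor 0.41 [391.2 239.5] [0.522 0.124 0.076]
screw_jar 0.83 [287.2 357.9] [ 0.773 -0.035  0.066]
spacer 0.73 [328.4 237.4] [0.497 0.004 0.032]
spacer 0.26 [437.  283.6] [0.577 0.217 0.024]
coupling 0.66 [436.3 283.5] [0.577 0.215 0.025]
bearing 0.61 [208.4 272.6] [ 0.599 -0.216  0.025]
screwdriver 0.57 [314.8 196.1] [ 0.378 -0.038  0.013]
screwdriver 0.56 [148.1 227.8] [ 0.544 -0.337  0.078]
```

View pics/top1.png

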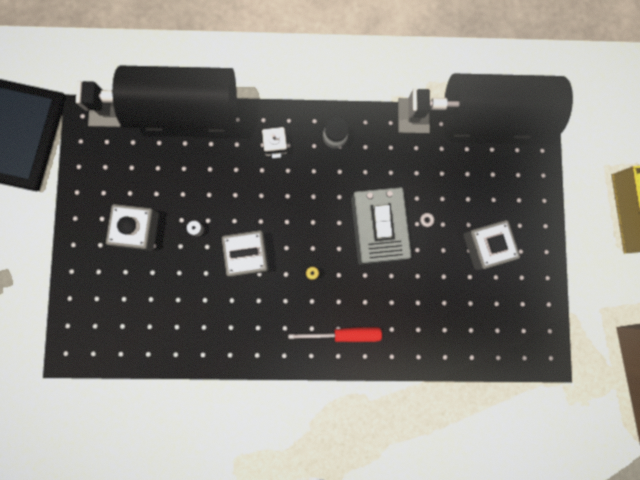

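View pics/scene1.png

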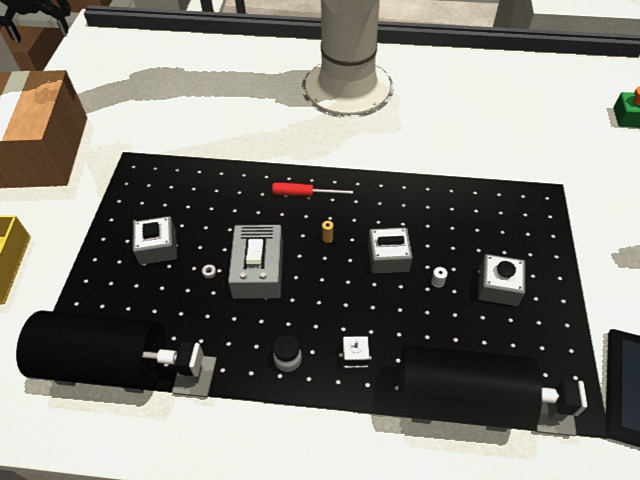

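The top view shows the power box at (382,225) with its white rocker at (383,222), the start key (square) at (497,243), the enable button at (127,226) and the jog key at (244,253). The scene view agrees. Next I refine the targets with blobs on the known height planes.

Run:
```python
from h import *
def blob(c,p,half,dark,z):
    g=cv2.cvtColor(c["img"],cv2.COLOR_BGR2GRAY); x,y=map(int,p)
    w=g[y-half:y+half+1,x-half:x+half+1]
    m=((w<70) if dark else (w>185)).astype(np.uint8)
    n,l,s,ce=cv2.connectedComponentsWithStats(m,connectivity=4)
    k=min(range(1,n),key=lambda i:np.hypot(*(ce[i]-half))-0.0*s[i,4]+(100 if s[i,4]<20 else 0))
    pc=ce[k]+[x-half,y-half]
    pts=np.argwhere(l==k)[:,::-1]+[x-half,y-half]
    W=np.array([world(c,*q,z=z)[:2] for q in pts])
    r=cv2.minAreaRect((W*1000).astype(np.float32))
    return pc.round(1),s[k,4],world(c,*pc,z=z).round(4),r
for n,P in (("top",dict(rock=(383,222),en=(127,226),st=(497,243),jog=(244,253))),("scene",dict(rock=(255,252),en=(507,269),st=(151,230),jog=(390,240)))):
    c=arm.capture(n)
    for k,d,z in (("rock",False,.086),("en",True,.0785),("st",True,.076),("jog",True,.076)):
        print(n,k,*blob(c,P[k],20 if k=="rock" else 13,d,z))
    for t,z in (("rocker_raised",.0898),("enable_top",.0785),("start_top",.076)):
        print(t,[(round(m["p"],2),world(c,*(np.array(m["position"])*[640,480]),z=z).round(4)) for m in arm.mark_of(c,t)[:1]])
    for t in ("power_box",):
        m=arm.trace(c,t)[0]; ys,xs=np.nonzero(m["region"]); W=np.array([world(c,x,y,z=.072)[:2] for x,y in zip(xs,ys)])
        print(t,m["p"],cv2.minAreaRect((W*1000).astype(np.float32)))
```

```text
top rock [382.6 220.8] 434 [ 0.5778 -0.1232  0.086 ] ((577.994384765625, -123.15223693847656), (55.888580322265625, 24.967037200927734), 4.654042720794678)
top en [126.2 224.8] 220 [0.5644 0.3303 0.0785] ((564.9159545898438, 330.6001892089844), (26.719921112060547, 28.34711456298828), 0.9297564029693604)
top st [497.  243.5] 214 [ 0.5413 -0.3311  0.076 ] ((541.2774047851562, -331.0999755859375), (25.276552200317383, 27.339147567749023), 17.133846282958984)
top jog [243.7 252.4] 130 [0.5187 0.1223 0.076 ] ((518.6697387695312, 122.52703094482422), (8.799989700317383, 45.032962799072266), 9.0228853225708)
rocker_raised [(0.72, array([ 0.5939, -0.1198,  0.0898]))]
enable_top [(0.74, array([0.5634, 0.3317, 0.0785]))]
start_top [(0.63, array([ 0.5442, -0.3345,  0.076 ]))]
power_box 0.96 ((570.8681030273438, -120.54153442382812), (132.00462341308594, 98.63516998291016), 6.532586574554443)
scene rock [254.3 251. ] 345 [ 0.581  -0.1235  0.086 ] ((580.70263671875, -123.72218322753906), (53.98089599609375, 26.00142478942871), 4.441012382507324)
scene en [505.6 269. ] 236 [0.5678 0.3304 0.0785] ((567.7484741210938, 330.1778259277344), (29.89124298095703, 35.037071228027344), 85.17733764648438)
scene st [150.4 230.1] 231 [ 0.5471 -0.3317  0.076 ] ((546.7069091796875, -331.4769287109375), (35.64076232910156, 28.34766387939453), 16.904788970947266)
scene jog [390.3 240.2] 198 [0.5235 0.1228 0.076 ] ((523.5143432617188, 123.03208923339844), (17.438861846923828, 48.277164459228516), 9.870482444763184)
rocker_raised [(0.7, array([ 0.5978, -0.1198,  0.0898]))]
enable_top [(0.58, array([0.5637, 0.3383, 0.0785]))]
start_top [(0.52, array([ 0.5405, -0.3354,  0.076 ]))]
power_box 0.7 ((590.4157104492188, -119.349609375), (161.83876037597656, 94.60342407226562), 6.78587007522583)
```

>>> jog_arm([
  {"fingers": -1,"x": 0.488,"y": 0.617,"z": 0,"spin": -0.46},
  {"fingers": -1,"x": 0.488,"y": 0.617,"z": 0,"spin": -0.46},
  {"fingers": -1,"x": 0.488,"y": 0.617,"z": 0,"spin": -0.46},
  {"fingers": -1,"x": 0.488,"y": 0.617,"z": 0,"spin": -0.46},
  {"fingers": -1,"x": 0.488,"y": 0.617,"z": 0,"spin": -0.46},
  {"fingers": -1,"x": 0.488,"y": 0.617,"z": 0,"spin": -0.46},
  {"fingers": -1,"x": 0.488,"y": 0.617,"z": 0,"spin": -0.46},
  {"fingers": -1,"x": 0.488,"y": 0.617,"z": 0,"spin": -0.46},
  {"fingers": -1,"x": 0.488,"y": 0.617,"z": 0,"spin": -0.46},
  {"fingers": -1,"x": 0.488,"y": 0.617,"z": 0,"spin": -0.46},
  {"fingers": -1,"x": 0.488,"y": 0.617,"z": 0,"spin": -0.46},
  {"fingers": -1,"x": 0.488,"y": 0.617,"z": 0,"spin": -0.46},
  {"fingers": -1,"x": 0.488,"y": 0.617,"z": -0.125,"spin": -0.46},
  {"fingers": -1,"x": 0.488,"y": 0.617,"z": -0.125,"spin": -0.46},
  {"fingers": -1,"x": 0.488,"y": 0.617,"z": -0.125,"spin": -0.46},
  {"fingers": -1,"x": 0.488,"y": 0.617,"z": -0.125,"spin": -0.46},
], squeeze=20)

```text
t: 4.0
eef_pos: [0.5992, -0.1236, 0.1329]
orientation: [180.0, -0.1, 4.8]
ft_force: [-0.3, 0.3, 0.4]
width: 0.0
grip_force: 0.0
```

```bash
cat >> h.py <<'E'
from scipy.spatial.transform import Rotation as R
def wrist():
    s=arm.read_state(); c=arm.capture("wrist")
    T=np.eye(4); T[:3,:3]=R.from_euler("xyz",s["orientation"],degrees=True).as_matrix(); T[:3,3]=s["eef_pos"]
    c["view"]=np.linalg.inv(T@np.array(c["hand_eye"])); return s,c
E
python3 - <<'E'
from h import *
s,c=wrist(); print(s["t"],s["eef_pos"],c["K"]); im=c["img"].copy()
for m in arm.mark_of(c,"rocker_raised")[:2]:
    p=np.array(m["position"])*[640,480]; print(m["p"],p,world(c,*p,z=.0898),world(c,*p))
p=c["view"]@np.r_[s["eef_pos"][:2],.09,1]; K=np.array(c["K"]); print("tcp below px",K[0,0]*p[0]/-p[2]+K[0,2],K[1,1]*-p[1]/-p[2]+K[1,2])
cv2.imwrite("pics/w1.png",im)
E
```

```text
4.0 [ 0.59916792 -0.1235907   0.13288267] [[388.814734     0.         319.91457987]
 [  0.         388.814734   240.43979985]
 [  0.           0.           1.        ]]
0.65 [316.992 273.6  ] [ 0.59726658 -0.12167889  0.0898    ] [ 0.59760249 -0.12165827  0.09066803]
tcp below px 321.01786855012944 270.5663780838413
```

View pics/w1.png

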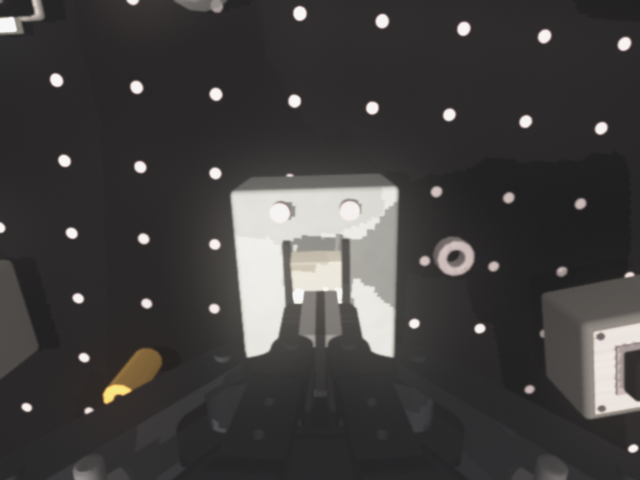

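The wrist view shows the closed fingertips at (320,295) just in line with the raised half at (317,265), between the terminals and clear of the bearing at (455,256). Pressing now.

>>> jog_arm([
  {"fingers": -1,"y": 0.001,"z": -0.035},
  {"fingers": -1,"y": 0.001,"z": -0.045},
  {"fingers": -1,"y": 0.001,"z": -0.05},
  {"fingers": -1,"y": 0.001,"z": -0.054},
  {"fingers": -1,"y": 0.001,"z": -0.058},
  {"fingers": -1,"y": 0.001,"z": -0.061},
  {"fingers": -1,"y": 0.001,"z": -0.063},
  {"fingers": -1,"y": 0.001,"z": -0.063},
])

```text
$.series[0]: bad value
```

>>> jog_arm([
  {"fingers": -1,"x": 0,"y": 0.001,"z": -0.035,"spin": 0},
  {"fingers": -1,"x": 0,"y": 0.001,"z": -0.045,"spin": 0},
  {"fingers": -1,"x": 0,"y": 0.001,"z": -0.05,"spin": 0},
  {"fingers": -1,"x": 0,"y": 0.001,"z": -0.054,"spin": 0},
  {"fingers": -1,"x": 0,"y": 0.001,"z": -0.058,"spin": 0},
  {"fingers": -1,"x": 0,"y": 0.001,"z": -0.061,"spin": 0},
  {"fingers": -1,"x": 0,"y": 0.001,"z": -0.063,"spin": 0},
  {"fingers": -1,"x": 0,"y": 0.001,"z": -0.063,"spin": 0},
])

```text
t: 5.1
eef_pos: [0.5994, -0.1214, 0.0821]
orientation: [180.0, -0.1, 4.9]
ft_force: [-0.1, -0.3, 9.4]
width: 0.0002
grip_force: 4.4
```

>>> jog_arm([
  {"fingers": -1,"x": 0,"y": 0,"z": -0.002,"spin": 0},
  {"fingers": -1,"x": 0,"y": 0,"z": -0.002,"spin": 0},
  {"fingers": -1,"x": 0,"y": 0,"z": 0.05,"spin": 0},
  {"fingers": -1,"x": -0.06,"y": 0,"z": 0.11,"spin": 0},
  {"fingers": -1,"x": -0.06,"y": 0,"z": 0.11,"spin": 0},
  {"fingers": -1,"x": -0.06,"y": 0,"z": 0.11,"spin": 0},
])

```text
t: 5.85
eef_pos: [0.5499, -0.1219, 0.1686]
orientation: [180.0, 0.0, 4.8]
ft_force: [-0.3, -1.0, 0.2]
width: -0.0001
grip_force: 0.0
```

Run:
```python
from h import *
s,c=wrist(); print(s["t"],s["eef_pos"],s["ft_force"]); cv2.imwrite("pics/w2.png",c["img"])
for n in (20,10,-10,-20):
    a=np.deg2rad(4.6); q=np.array([.579+n/1e3*np.cos(a),-.1234+n/1e3*np.sin(a),.082,1]); p=c["view"]@q; K=np.array(c["K"])
    px=(K[0,0]*p[0]/-p[2]+K[0,2],K[1,1]*p[1]/p[2]+K[1,2]); print(n,np.round(px),world(c,*px))
```

```text
5.85 [ 0.54987675 -0.12192368  0.16858216] [-0.32265355 -0.99980158  0.18651296]
20 [328. 165.] [ 0.59898291 -0.12178225  0.08250341]
10 [328. 182.] [ 0.58913073 -0.12256143  0.08318623]
-10 [327. 215.] [ 0.57010797 -0.12402044  0.0868016 ]
-20 [327. 231.] [ 0.56136584 -0.12464852  0.09060725]
```

View pics/w2.png

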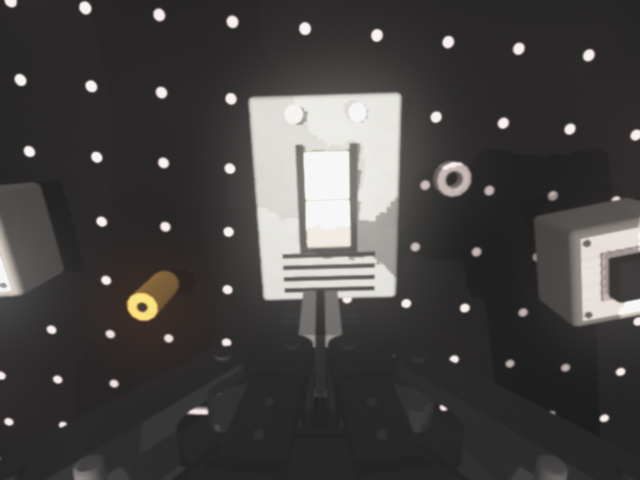

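The rocker is on: its +x half at (328,165) is level at 82.5 mm, and the other half at (327,231) stands up. Next comes the enable button.

>>> jog_arm([
  {"fingers": -1,"x": 0.019,"y": 0.566,"z": 0,"spin": 0},
  {"fingers": -1,"x": 0.019,"y": 0.566,"z": 0,"spin": 0},
  {"fingers": -1,"x": 0.019,"y": 0.566,"z": 0,"spin": 0},
  {"fingers": -1,"x": 0.019,"y": 0.566,"z": 0,"spin": 0},
  {"fingers": -1,"x": 0.019,"y": 0.566,"z": 0,"spin": 0},
  {"fingers": -1,"x": 0.019,"y": 0.566,"z": 0,"spin": 0},
  {"fingers": -1,"x": 0.019,"y": 0.566,"z": 0,"spin": 0},
  {"fingers": -1,"x": 0.019,"y": 0.566,"z": 0,"spin": 0},
  {"fingers": -1,"x": 0.019,"y": 0.566,"z": 0,"spin": 0},
  {"fingers": -1,"x": 0.019,"y": 0.566,"z": 0,"spin": 0},
  {"fingers": -1,"x": 0.019,"y": 0.566,"z": -0.06,"spin": 0},
  {"fingers": -1,"x": 0.019,"y": 0.566,"z": -0.06,"spin": 0},
  {"fingers": -1,"x": 0.019,"y": 0.566,"z": -0.06,"spin": 0},
])

```text
t: 7.52
eef_pos: [0.5666, 0.3302, 0.1219]
orientation: [180.0, -0.0, 4.8]
ft_force: [0.2, -0.2, 0.6]
width: -0.0003
grip_force: 0.0
```

Run:
```python
from h import *
s,c=wrist(); print(s["t"],s["eef_pos"],s["ft_force"]); cv2.imwrite("pics/w3.png",c["img"])
for t in ("enable_top","enable_box"):
  for m in arm.mark_of(c,t)[:2]:
    p=np.array(m["position"])*[640,480]; print(t,m["p"],p,world(c,*p,z=.0785),world(c,*p))
```

```text
7.525 [0.56657738 0.33016698 0.12185268] [ 0.1721177  -0.18500924  0.58641904]
enable_top 0.8 [313.984 270.72 ] [0.56595458 0.33375997 0.0785    ] [0.56640941 0.33377704 0.07969438]
enable_box 0.88 [317.632 237.312] [0.58386098 0.33334888 0.0785    ] [0.57964759 0.33310496 0.06371499]
enable_box 0.22 [313.088 272.112] [0.56515641 0.33415805 0.0785    ] [0.56555556 0.33417066 0.07953653]
```

View pics/w3.png

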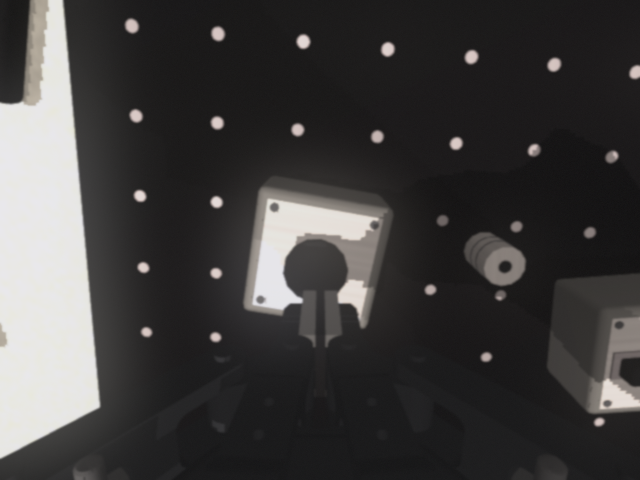

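The mushroom button is centred at (316,270), about 2 mm to +y of the fingertips. I shift by that and press.

>>> jog_arm([
  {"fingers": -1,"x": 0,"y": 0.003,"z": -0.03,"spin": 0},
  {"fingers": -1,"x": 0,"y": 0.003,"z": -0.045,"spin": 0},
  {"fingers": -1,"x": 0,"y": 0.003,"z": -0.052,"spin": 0},
  {"fingers": -1,"x": 0,"y": 0.003,"z": -0.056,"spin": 0},
  {"fingers": -1,"x": 0,"y": 0.003,"z": -0.06,"spin": 0},
  {"fingers": -1,"x": 0,"y": 0.003,"z": -0.063,"spin": 0},
  {"fingers": -1,"x": 0,"y": 0.003,"z": -0.065,"spin": 0},
  {"fingers": -1,"x": 0,"y": 0.003,"z": -0.065,"spin": 0},
])

```text
t: 8.68
eef_pos: [0.5658, 0.334, 0.0706]
orientation: [180.0, -0.0, 4.9]
ft_force: [-3.8, -2.3, 12.1]
width: 0.0001
grip_force: 5.8
```

>>> jog_arm([
  {"fingers": -1,"x": 0,"y": 0,"z": 0.05,"spin": 0},
  {"fingers": -1,"x": -0.05,"y": 0,"z": 0.127,"spin": 0},
  {"fingers": -1,"x": -0.05,"y": 0,"z": 0.127,"spin": 0},
  {"fingers": -1,"x": -0.05,"y": 0,"z": 0.127,"spin": 0},
])

```text
t: 9.18
eef_pos: [0.5263, 0.3341, 0.1713]
orientation: [-180.0, -0.1, 4.9]
ft_force: [0.5, 0.3, -0.9]
width: 0.0
grip_force: 0.0
```

Run:
```python
from h import *
s,c=wrist(); print(s["t"],s["eef_pos"],s["ft_force"])
r=arm.trace(c,"enable_top")
for m in arm.mark_of(c,"enable_top")[:2]:
    p=np.array(m["position"])*[640,480]; print(m["p"],p,[world(c,p[0]+i,p[1]).round(4) for i in (-4,0,4,40)])
```

```text
9.175 [0.52625915 0.33406784 0.1713383 ] [ 0.49405904  0.33418246 -0.94052885]
0.89 [325.312 180.72 ] [array([0.5644, 0.3372, 0.0714]), array([0.5647, 0.3347, 0.0716]), array([0.5649, 0.3322, 0.0717]), array([0.5658, 0.3088, 0.0635])]
```

The enable button's top is now at 71.6 mm, down from 79.7 mm, so it has latched. On to the start key.

>>> jog_arm([
  {"fingers": -1,"x": 0.023,"y": -0.832,"z": 0,"spin": 0.4},
  {"fingers": -1,"x": 0.023,"y": -0.832,"z": 0,"spin": 0.4},
  {"fingers": -1,"x": 0.023,"y": -0.832,"z": 0,"spin": 0.4},
  {"fingers": -1,"x": 0.023,"y": -0.832,"z": 0,"spin": 0.4},
  {"fingers": -1,"x": 0.023,"y": -0.832,"z": 0,"spin": 0.4},
  {"fingers": -1,"x": 0.023,"y": -0.832,"z": 0,"spin": 0.4},
  {"fingers": -1,"x": 0.023,"y": -0.832,"z": 0,"spin": 0.4},
  {"fingers": -1,"x": 0.023,"y": -0.832,"z": 0,"spin": 0.4},
  {"fingers": -1,"x": 0.023,"y": -0.832,"z": 0,"spin": 0.4},
  {"fingers": -1,"x": 0.023,"y": -0.832,"z": 0,"spin": 0.4},
  {"fingers": -1,"x": 0.023,"y": -0.832,"z": 0,"spin": 0.4},
  {"fingers": -1,"x": 0.023,"y": -0.832,"z": 0,"spin": 0.4},
  {"fingers": -1,"x": 0.023,"y": -0.832,"z": 0,"spin": 0.4},
  {"fingers": -1,"x": 0.023,"y": -0.832,"z": -0.06,"spin": 0.4},
  {"fingers": -1,"x": 0.023,"y": -0.832,"z": -0.06,"spin": 0.4},
  {"fingers": -1,"x": 0.023,"y": -0.832,"z": -0.06,"spin": 0.4},
])

```text
t: 11.32
eef_pos: [0.5449, -0.3306, 0.1233]
orientation: [-180.0, -0.0, 17.0]
ft_force: [0.1, -0.4, -0.9]
width: 0.0001
grip_force: 0.0
```

Run:
```python
from h import *
s,c=wrist(); print(s["t"],s["eef_pos"],s["orientation"],s["ft_force"]); cv2.imwrite("pics/w4.png",c["img"])
for m in arm.mark_of(c,"start_top")[:2]:
    p=np.array(m["position"])*[640,480]; print(m["p"],p,world(c,*p,z=.076),world(c,*p))
```

```text
11.325 [ 0.5448904  -0.33057515  0.12333621] [-1.79982140e+02 -3.47265329e-02  1.69743308e+01] [ 0.06011226 -0.37070078 -0.91570565]
0.66 [323.968 270.72 ] [ 0.54368134 -0.33231581  0.076     ] [ 0.54405413 -0.33219175  0.07703311]
```

View pics/w4.png

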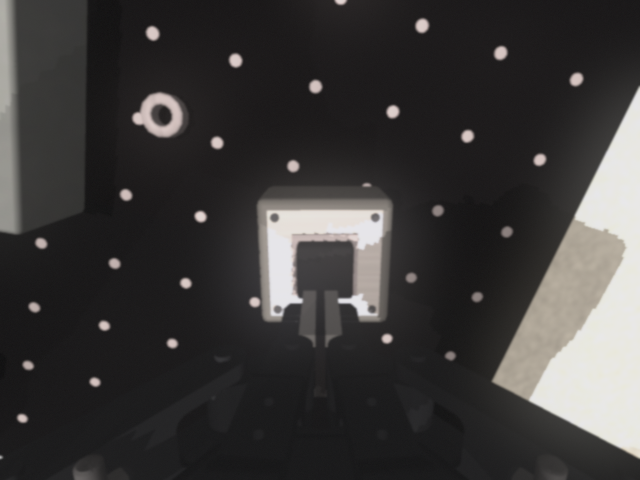

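The square key is centred at (324,270), about 1.5 mm to −y of the fingertips. I press it and let it up.

>>> jog_arm([
  {"fingers": -1,"x": 0,"y": -0.002,"z": -0.035,"spin": 0},
  {"fingers": -1,"x": 0,"y": -0.002,"z": -0.05,"spin": 0},
  {"fingers": -1,"x": 0,"y": -0.002,"z": -0.058,"spin": 0},
  {"fingers": -1,"x": 0,"y": -0.002,"z": -0.062,"spin": 0},
  {"fingers": -1,"x": 0,"y": -0.002,"z": -0.065,"spin": 0},
  {"fingers": -1,"x": 0,"y": -0.002,"z": -0.067,"spin": 0},
  {"fingers": -1,"x": 0,"y": -0.002,"z": -0.067,"spin": 0},
])

```text
t: 12.3
eef_pos: [0.5443, -0.3334, 0.0701]
orientation: [180.0, -0.0, 16.9]
ft_force: [-3.4, 2.7, 7.4]
width: 0.0002
grip_force: 4.0
```

>>> jog_arm([
  {"fingers": -1,"x": 0,"y": 0,"z": 0,"spin": 0},
  {"fingers": -1,"x": 0,"y": 0,"z": 0.05,"spin": 0},
  {"fingers": -1,"x": 0,"y": 0,"z": 0.2,"spin": 0},
  {"fingers": -1,"x": -0.2,"y": -0.2,"z": 0.2,"spin": 0},
  {"fingers": -1,"x": -0.2,"y": -0.2,"z": 0.2,"spin": 0},
  {"fingers": -1,"x": -0.2,"y": -0.2,"z": 0.2,"spin": 0},
  {"fingers": -1,"x": -0.2,"y": -0.2,"z": 0.2,"spin": 0},
  {"fingers": -1,"x": -0.2,"y": -0.2,"z": 0.2,"spin": 0},
  {"fingers": -1,"x": -0.2,"y": -0.2,"z": 0.2,"spin": 0},
  {"fingers": -1,"x": -0.2,"y": -0.2,"z": 0.2,"spin": 0},
])

```text
t: 13.55
eef_pos: [0.3857, -0.4917, 0.2287]
orientation: [-180.0, -0.1, 17.0]
ft_force: [0.9, 0.8, -0.1]
width: -0.0003
grip_force: 0.0
```

Run:
```python
from h import *
s=arm.read_state(); print(s["t"],s["eef_pos"],s["ft_force"])
c=arm.capture("top"); a=cv2.imread("pics/top1.png")
for n,p in dict(start=(497,243),enable=(127,226),jog=(244,253),rock_hi=(381,210),rock_lo=(384,232)).items(): print(n,world(c,*p).round(4))
d=cv2.absdiff(a,c["img"]).max(2)>60; n,l,st,ce=cv2.connectedComponentsWithStats(d.astype(np.uint8)); print([(ce[i].round(),st[i,4]) for i in range(1,n) if st[i,4]>15])
for t,z in (("enable_top",.0705),("start_top",.076)): print(t,[world(c,*(np.array(m["position"])*[640,480]),z=z).round(4) for m in arm.mark_of(c,t)[:1]])
print(arm.hand_in())
```

```text
13.55 [ 0.38571751 -0.49167003  0.22871049] [ 0.8826214   0.77070897 -0.12904609]
start [ 0.5424 -0.3321  0.0735]
enable [0.5632 0.3314 0.0707]
jog [0.5177 0.1218 0.0753]
rock_hi [ 0.5979 -0.1212  0.081 ]
rock_lo [ 0.5573 -0.1249  0.0904]
[(array([120., 222.]), np.int32(45)), (array([618., 319.]), np.int32(945)), (array([597., 438.]), np.int32(5179)), (array([629., 472.]), np.int32(357))]
enable_top [array([0.5683, 0.3245, 0.0705])]
start_top [array([ 0.3782, -0.0358,  0.076 ])]
the job is handed in; nothing more can be done
None
```

The job is handed in: I pressed the rocker fully on, the enable button latched in and the start key fully down, in that order. In the final check the rocker and enable button had held and the arm was clear; the start key read about 2.5 mm below nominal, within the camera's error, and the judge's result was not shown.

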